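Pack the solid shoe lasts by weight

TASK

Fold both flaps of the carton right back, then heft each yellow child's last on the mat: the heavy solid ones go in the carton, the light hollow ones in the grey tray, each standing flat on its sole. When all are sorted, fold both flaps down flat again over the carton. Do not knock over the tin standing among them.

Things in the scene. Friction and masses are not known exactly. Their poses are not given: they have to be found in the camera images.
- carton: open cardboard carton, fixed to the table, outside 180 mm in its x (away from the robot), 240 mm in its y, 100 mm high, walls and floor 5 mm; origin at the centre of its underside, z up; turned by up to 0.15 rad. Two flaps, near and far. Holds three lasts side by side, toes along its x
- flap_near (a joint): hinge angle (rad) of the carton's robot-side flap, hinged on the line x = -90, z = 100 mm of the carton: 0 flat shut, 1.57 upright, 2.6 its stop, folded outwards. A 4 mm card, 65 mm from hinge to free edge, 232 mm along y. Starts at 0.6 to 1.0 and stays where it is left (stiff crease, 0.035 N m)
- flap_far (a joint): the same for the far flap, hinged on the line x = +90, z = 100 mm of the carton: 0 flat shut, 2.6 folded outwards (away from the robot). Same size and stiffness. Between the free edges of the two flaps is a gap of 70 mm or more, through which closed fingers can reach in; pushed flat against a low edge the card grips and jams, so lift the edge along its arc, then over
- tray: shallow grey plastic tray, fixed to the table, outside 190 x 190 mm, 30 mm high, walls and floor 5 mm; origin at the centre of its underside, z up. The carton and the tray stand left and right of the lasts, either way round
- last_a: yellow child's shoe last, 120 mm long, 46 wide, 80 high, standing on its sole; one of five look-alikes, those not there read None. Origin: centre of the sole; x to the toe, z up. Foot part: 32 mm high, x -60 to +57 mm. On it the ankle block to grip: 46 mm long in x, 30 wide in y, centred at x = -28, y = 0, from 32 to 80 mm up
- last_b: yellow child's shoe last, same shape, size and axes as last_a. Each of the lasts is either solid with a steel sole plate (about 360 g, 320 to 400) or a hollow trial print (about 130 g, 110 to 150): only the weight tells, and the letter in its name says nothing
- last_c: yellow child's shoe last, same shape, size and axes as last_a; solid or hollow, only its weight tells (see last_b)
- last_d: yellow child's shoe last, same shape, size and axes as last_a; solid or hollow, only its weight tells (see last_b)
- last_e: yellow child's shoe last, same shape, size and axes as last_a; solid or hollow, only its weight tells (see last_b)
- tin: open steel tin, 66 mm across, 75 mm high, standing among the lasts; a bystander; origin at the centre of its underside
Mind the look-alikes: they are no part of the job. Leave any pink look-alike of the last_b alone.

How it is judged (in metres and radians):
On the way, in this order (a step that is already met when the one before it is completed fails the run):
1. both flaps folded well back (past 2.0 rad) (value of joint each of flap_near, flap_far above 2 rad), for 0.2 s.
2. with both flaps still open (past 1.5 rad), every solid last stands in the carton and every hollow one in the tray (x of last_b in the frame of carton between -0.07 and 0.07 m and y of last_b in the frame of carton between -0.11 and 0.11 m and z of last_b in the frame of carton between -0.01 and 0.02 m and angle between each of last_b, last_c, last_e, last_a, last_d's own z axis and vertical below 0.2 rad and linear speed of each of last_b, last_c, last_e, last_a, last_d below 0.03 m/s and x of last_c in the frame of carton between -0.07 and 0.07 m and y of last_c in the frame of carton between -0.11 and 0.11 m and z of last_c in the frame of carton between -0.01 and 0.02 m and x of last_e in the frame of carton between -0.07 and 0.07 m and y of last_e in the frame of carton between -0.11 and 0.11 m and z of last_e in the frame of carton between -0.01 and 0.02 m and x of last_a in the frame of tray between -0.085 and 0.085 m and y of last_a in the frame of tray between -0.085 and 0.085 m and z of last_a in the frame of tray between -0.01 and 0.02 m and x of last_d in the frame of tray between -0.085 and 0.085 m and y of last_d in the frame of tray between -0.085 and 0.085 m and z of last_d in the frame of tray between -0.01 and 0.02 m and value of joint each of flap_near, flap_far above 1.5 rad), for 0.2 s.
At the end, for the whole second after the job is handed in: Every solid last present stands on the carton's floor and every hollow one on the tray's floor, origin inside the walls and less than 20 mm above the box's underside, upright within 0.2 rad and at rest; both flaps folded down to less than 0.25 rad (x of last_b in the frame of carton between -0.07 and 0.07 m and y of last_b in the frame of carton between -0.11 and 0.11 m and z of last_b in the frame of carton between -0.01 and 0.02 m and angle between each of last_b, last_c, last_e, last_a, last_d's own z axis and vertical below 0.2 rad and linear speed of each of last_b, last_c, last_e, last_a, last_d below 0.03 m/s and x of last_c in the frame of carton between -0.07 and 0.07 m and y of last_c in the frame of carton between -0.11 and 0.11 m and z of last_c in the frame of carton between -0.01 and 0.02 m and x of last_e in the frame of carton between -0.07 and 0.07 m and y of last_e in the frame of carton between -0.11 and 0.11 m and z of last_e in the frame of carton between -0.01 and 0.02 m and x of last_a in the frame of tray between -0.085 and 0.085 m and y of last_a in the frame of tray between -0.085 and 0.085 m and z of last_a in the frame of tray between -0.01 and 0.02 m and x of last_d in the frame of tray between -0.085 and 0.085 m and y of last_d in the frame of tray between -0.085 and 0.085 m and z of last_d in the frame of tray between -0.01 and 0.02 m and value of joint each of flap_near, flap_far below 0.25 rad); the robot touches nothing.
It fails at once if the tin is knocked over (tilted past 0.5 rad) (angle between tin's own z axis and vertical above 0.5 rad).
Of last_a, last_b, last_c, last_d, last_e only 3 to 5 are there at a start; the rules pass over those that are not, and their reading is None.
At some moment in a run one of last_a, last_b, last_c, last_d, last_e may be knocked a few centimetres aside while the robot is not near it.
It also fails if it takes over 210 s, if anything falls off the work surface, if the arm or the gripper's body presses on something with over 40 N, if the wrist force passes 120 N, or if a joint passes its speed limit or range.

ROBOT

A 6-joint arm with a two-finger parallel gripper is mounted at the origin on the work surface. World frame = base frame: x ahead of the robot, y to its left, z up, the work surface at z = 0. Lengths are in mm, angles in rad, forces in N, time in s.
With the tool pointing down it reaches from about 350 to 925 mm from the base axis. Payload 6.4 kg.
Tool frame: the origin (TCP) lies midway between the tips of the shut fingers; the grasp point (between the pads) lies 19 mm behind it (env.tcp_to_grasp is the distance from the TCP to the grasp point, in mm); z points along the fingers, y is the line along which they close (so a half turn about z gives the same grasp; the last joint's range is limited). The gripper opens to 85 mm and grips with 20 to 120 N. Pads are 22 mm wide; open, the fingers measure 114 mm over their backs; the gripper's body (76 mm by 85 mm) begins 54 mm behind the grasp point. The pads swing forward as they close: fully open they stand 13 mm farther back than shut.
Start: joints at [1.116, 0.245, 1.558, -0, 1.339, -0.174], TCP at [180.128, 624.554, 231.29] pointing down, gripper open.
Joint ranges: [-3.13, 3.13], [-1.02, 2.26], [0.13, 2.54], [-0.95, 4.09], [0.21, 2.88], [-2.74, 2.74]. Speed limits (rad/s): [2.57, 2.57, 3.14, 3.14, 3.14, 3.14].

INTERFACE

Orientations are given as [roll, pitch, yaw] about the fixed x, y, z axes, in that order (R = Rz(yaw) Ry(pitch) Rx(roll)).
In Python, from station import env gives the robot as it stands. The module is installed in compiled form; this text tells all that it offers.
- The arm moves only by the tool play_rows, never from a script. Its argument "rows" is a list that holds one entry, the list of rows, each a list of 7 numbers: the turn, a rotation vector about the world's x, y, z in rad, then the shift along the world's x, y, z in mm, then the opening, from 0 (shut) to 1 (fully open). In form: [[[ax, ay, az, tx, ty, tz, grip], ...]]. A call has 1 to 8 rows; each row is the pose to reach, as a shift and turn from the pose commanded when the call began; what a row does not reach only later rows make up. A row lasts 1/8 s, in which the tool goes at most 62.5 mm and 10.7 degrees, less where a joint would pass 70% of its speed; a pose out of reach is approached as far as the arm can. A call with a gripper value outside its range is refused whole. The fingers move at their own pace and stop on an object; the grip force is fixed at half the most. Time passes only in rows, so rows that repeat a pose let the fingers close. It gives the time, the measured TCP pose, the force, the opening and the grip force at its end, in the units of the state.
- env.get_obs(): the state, without advancing time (a new reading comes with each control period).
- env.snapshot(name): name is "side" or "top"; returns a dict with "img" (480x640x3 uint8, red, green, blue), "intrinsics" (3x3 intrinsics, pixels), "k1" (the pictures are not rectified: a ray, as slopes to the right and down, at radius r is drawn at 1 + k1 r^2 times it, then the intrinsics apply), "rvec" (rotation vector, rad) and "tvec" (3), from world to camera coordinates, as OpenCV has them. Camera axes: x right, y down, z forward; pixel columns grow to the right and rows downward; lengths in mm; the calibration is good to about 2 mm. A picture is of the moment at which its call begins. There is no depth.
- env.hand_in(): hands the job in; it is judged then, once.
The state is a dict: "clock": time; "q": joint angles; "qd": joint speeds; "joint_torque": joint torques, N m; "tool_pos": TCP position; "ee_rot": TCP orientation; "contact_force": force on the tool from outside, world axes, zero at the start; "ft_torque": the same for the moment, N m; "opening": opening from 0.0 (shut) to 1.0 (fully open); "finger_force": force on a finger pad.
Only numpy, scipy, OpenCV 4.12 (cv2) and the standard library are available. Lean on these libraries where they do the work, as an engineer would, in place of code of your own. Each camera call takes 0.05 s, during which the arm holds its last target. There are 200 camera calls.

## Working session

There is one attempt and no reset: what is moved stays moved. The work goes in short steps, Python scripts to look and compute and a tool call to move; the robot and the scene stay as the last step left them, time stands still between calls to the robot, and variables do not carry over. Pictures are saved under pics/ and viewed, at most 14 in all, crops included, and the job is handed in when it is done.

Besides the shell and the picture viewer there is one more tool, called after ">>>" as a command line: name --argument value ..., lists and objects as JSON in quotes. play_rows: Moves the arm, as the interface text tells. Its arguments: {"type":"object","properties":{"rows":{"type":"array","items":{"type":"array","items":{"type":"array","items":{"type":"number"}}}}},"required":["rows"]}

```bash
mkdir -p pics; cat > h.py <<'E'
import numpy as np, cv2
from station import env
def snap(n):
    s=env.snapshot(n); return s
def save(s,f,crop=None,scale=1):
    im=s["img"][:,:,::-1]
    if crop: x0,y0,x1,y1=crop; im=im[y0:y1,x0:x1]
    if scale!=1: im=cv2.resize(im,None,fx=scale,fy=scale,interpolation=cv2.INTER_CUBIC)
    cv2.imwrite(f,im)
def ray(s,uv):
    K=np.array(s["intrinsics"]);k1=float(s["k1"])
    d=np.array([k1,0,0,0,0.])
    p=cv2.undistortPoints(np.array(uv,float).reshape(-1,1,2),K,d).reshape(-1,2)
    R=cv2.Rodrigues(np.array(s["rvec"],float))[0];t=np.array(s["tvec"],float).ravel()
    c=-R.T@t; v=np.c_[p,np.ones(len(p))]@R
    return c,v
def onplane(s,uv,z):
    c,v=ray(s,uv); return c+v*((z-c[2])/v[:,2])[:,None]
def proj(s,P):
    return cv2.projectPoints(np.array(P,float).reshape(-1,1,3),np.array(s["rvec"],float),np.array(s["tvec"],float),np.array(s["intrinsics"]),np.array([float(s["k1"]),0,0,0,0.]))[0].reshape(-1,2)
E
python3 - <<'E'
from h import *
for n in("top","side"):
    s=snap(n); save(s,f"pics/{n}0.png"); c,_=ray(s,[[320,240]]); print(n,c,s["k1"],onplane(s,[[320,240]],0))
o=env.get_obs();print(o)
E
```

```text
top [313.11467178  45.59997253 973.82900812] 0.017354844659315968 [[451.03584098  14.19148483   0.        ]]
side [   6.3349537  -582.90451607  903.66196252] -0.1550083437060255 [[491.38609649  94.18078828   0.        ]]
{'clock': 0.1, 'q': array([ 1.11589993e+00,  2.45751770e-01,  1.55894334e+00, -1.11148698e-05,
        1.33873114e+00, -1.74116171e-01]), 'qd': array([-4.18998785e-04, -9.91755375e-04, -2.75195938e-03,  3.33614470e-05,
       -3.61619991e-03,  7.74117649e-04]), 'joint_torque': array([ 1.22089459e-04, -4.30668211e+01, -3.27128899e+01, -1.77802076e-04,
        2.89320509e-03,  1.10548353e-05]), 'tool_pos': array([179.88846323, 624.05878254, 230.25817172]), 'ee_rot': array([-3.13978491e+00, -3.06999051e-04,  2.86081472e+00]), 'contact_force': array([ 0.44022679, -0.60426227, -0.99080872]), 'ft_torque': array([-0.00765051, -0.0204857 , -0.0463434 ]), 'finger_force': 0.0, 'opening': 1.0041668977023281}
```

View pics/top0.png

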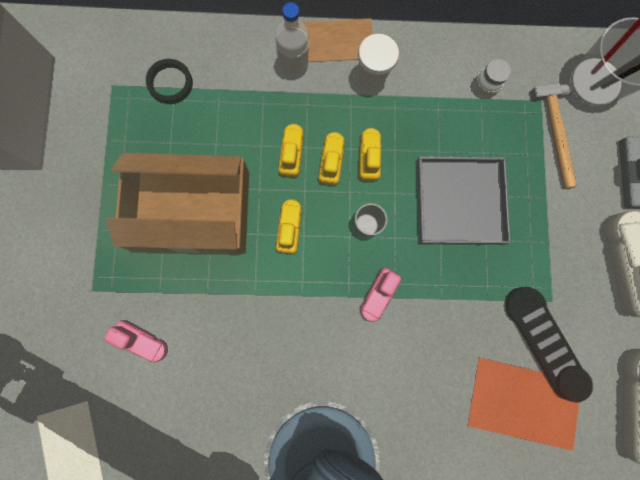

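View pics/side0.png

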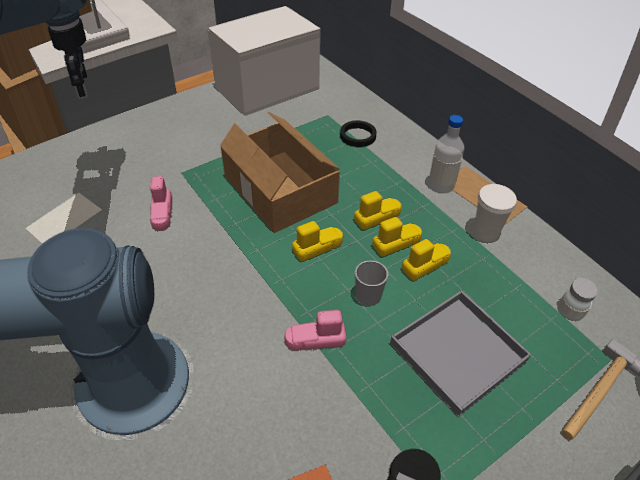

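Four yellow lasts stand at about (291,150), (332,158), (370,154) and (289,226). The pink look-alikes at (381,295) and (135,340) are to be left alone. The carton is at (180,202), the tray at (463,200) and the tin at (370,220). I'll enlarge the work area to confirm and get the corners.

```bash
python3 - <<'E'
from h import *
s=snap("top"); save(s,"pics/c1.png",(95,110,295,260),4)
im=s["img"]; hsv=cv2.cvtColor(im,cv2.COLOR_RGB2HSV)
m=cv2.inRange(hsv,(20,120,90),(35,255,255))
n,l,st,ce=cv2.connectedComponentsWithStats(m)
for i in range(1,n):
    if st[i,4]>100: print("yel",st[i],ce[i])
save(s,"pics/c2.png",(265,110,415,260),4)
print("tray rim",onplane(s,[[419,158],[506,158],[509,243],[420,243]],30).round())
E
```

```text
yel [ 279  124   25   52 1020] [291.05980392 150.25784314]
yel [ 359  128   22   53 1024] [370.01367188 154.42285156]
yel [ 318  132   27   53 1025] [331.49658537 158.52878049]
yel [ 276  199   26   55 1099] [288.69244768 226.93721565]
tray rim [[ 633. -197.   30.]
 [ 639. -388.   30.]
 [ 451. -387.   30.]
 [ 446. -197.   30.]]
```

View pics/c1.png

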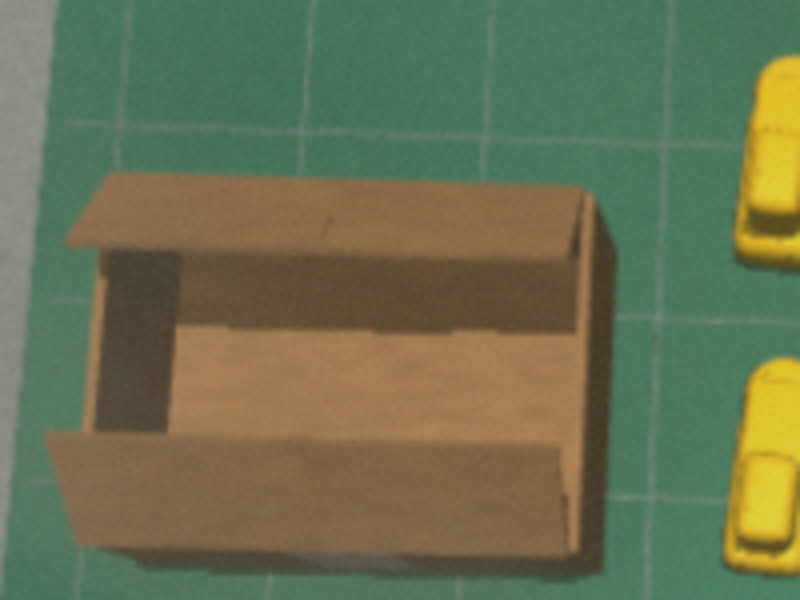

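View pics/c2.png

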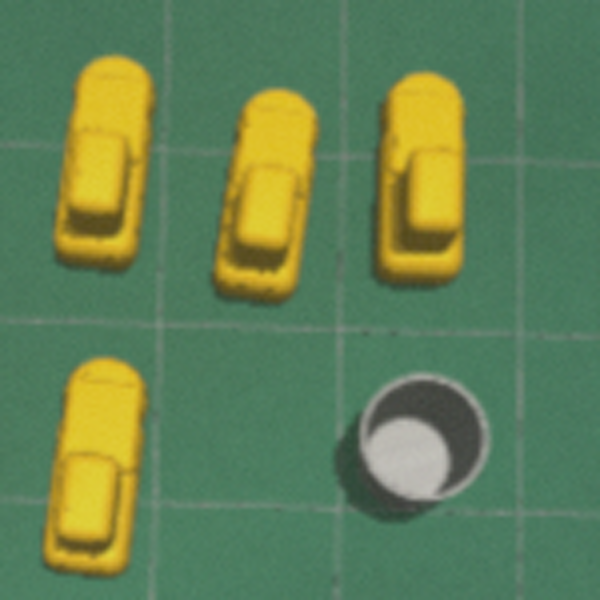

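The crops show the four yellow lasts with toes up the image; block tops are at crop 2 (97,172), (268,208), (433,192) and (88,500), and the tin rim is at (425,437). In crop 1 the carton's hinge lines run (112,173)-(582,187) for the far flap and (80,545)-(580,553) for the near one. The free edges are (66,244)-(570,260) far and (47,434)-(560,449) near.

```bash
python3 - <<'E'
from h import *
s=snap("top")
a=lambda L,o:np.array(L)/4+o
o1=np.array([95,110]);o2=np.array([265,110])
print("hinge pts far2,near2",onplane(s,a([[112,173],[582,187],[597,190],[80,545],[580,553]],o1),100).round(1).tolist())
# flap free edges: plane z vs angle
for nm,p,h in (("far",[66,244],[112,173]),("far",[570,260],[582,187]),("near",[47,434],[80,545]),("near",[560,449],[570,553])):
    H=onplane(s,a([h],o1),100)[0]; best=[]
    for th in np.arange(.5,1.1,.02):
        P=onplane(s,a([p],o1),100+65*np.sin(th))[0]; best.append((abs(abs(P[0]-H[0])-65*np.cos(th)),th))
    print(nm,min(best))
for nm,b,t in (("L1",[97,172],[116,57]),("L2",[268,208],[284,91]),("L3",[433,192],[425,73]),("L4",[88,500],[107,359])):
    B=onplane(s,a([b],o2),80)[0];T=onplane(s,a([t],o2),26)[0]
    d=T-B; print(nm,B.round(1),T.round(1),np.hypot(*d[:2]).round(1),"yaw",np.arctan2(d[1],d[0]).round(3))
print("tin",onplane(s,a([[425,437]],o2),75).round(1))
E
```

```text
hinge pts far2,near2 [[599.2, 409.9, 100.0], [600.1, 179.6, 100.0], [598.8, 172.1, 100.0], [414.3, 409.0, 100.0], [416.6, 171.7, 100.0]]
far (np.float64(0.21020876816186274), np.float64(0.7200000000000002))
far (np.float64(0.07707031078376048), np.float64(0.7000000000000002))
near (np.float64(0.15909948074430247), np.float64(0.8000000000000003))
near (np.float64(0.24926613294132238), np.float64(0.8600000000000003))
L1 [618.1  83.8  80. ] [702.4  77.8  26. ] 84.5 yaw -0.071
L2 [601.8  -4.3  80. ] [686.1 -14.9  26. ] 85.0 yaw -0.125
L3 [613.1 -89.2  80. ] [699.2 -92.6  26. ] 86.1 yaw -0.039
L4 [448.   82.8  80. ] [532.7  77.4  26. ] 84.9 yaw -0.063
tin [[485.7 -86.4  75. ]]
```

>>> play_rows --rows '[[[0,0,0.28,325,-333,0,0],[0,0,0.28,325,-333,0,0],[0,0,0.28,325,-333,0,0],[0,0,0.28,325,-333,0,0],[0,0,0.28,325,-333,0,0],[0,0,0.28,325,-333,0,0],[0,0,0.28,325,-333,0,0],[0,0,0.28,325,-333,0,0]]]'

```text
clock: 1.2
tool_pos: [506.9, 289.1, 231.2]
ee_rot: [-3.141, 0.0, 3.138]
contact_force: [0.6, 0.1, 0.1]
opening: -0.003
finger_force: 0.0
```

>>> play_rows --rows '[[[0,0,0,0,0,-60,0],[0,0,0,0,0,-115,0],[0,0,0,28,0,-115,0],[0,0,0,48,0,-105,0],[0,0,0,67,0,-95,0],[0,0,0,85,0,-93,0],[0,0,0,103,0,-93,0],[0,0,0,119,0,-102,0]]]'

```text
clock: 2.2
tool_pos: [624.8, 291.7, 129.6]
ee_rot: [3.141, 0.0, 3.141]
contact_force: [-1.2, -0.4, 0.1]
opening: -0.002
finger_force: 0.4
```

>>> play_rows --rows '[[[0,0,0,-20,0,50,0],[0,0,0,-75,0,40,0],[0,0,0,-119,0,-5,0],[0,0,0,-138,0,-13,0],[0,0,0,-158,0,-3,0],[0,0,0,-176,0,7,0],[0,0,0,-194,0,9,0],[0,0,0,-212,0,9,0]]]'

```text
clock: 3.2
tool_pos: [411.8, 291.6, 138.6]
ee_rot: [3.141, 0.001, 3.141]
contact_force: [1.2, -0.4, -1.3]
opening: -0.001
finger_force: 0.5
```

>>> play_rows --rows '[[[0,0,0,-16,0,-9,0],[0,0,0,-17,0,-10,0],[0,0,0,20,0,50,0.2],[0,0,0,40,-60,72,0.7],[0,0,0,49,-120,72,0.7],[0,0,0,51,-180,72,0.7],[0,0,0,51,-180,72,0.7]]]'

```text
clock: 4.08
tool_pos: [463.6, 108.2, 210.1]
ee_rot: [-3.141, -0.0, 3.134]
contact_force: [-0.1, -0.7, -0.6]
opening: 0.7
finger_force: 0.0
```

```bash
python3 - <<'E'
from h import *
s=snap("side"); save(s,"pics/s2.png",(180,90,480,315),2.5)
o=env.get_obs();print(o["tool_pos"],o["contact_force"])
E
```

```text
[463.44122469 109.59243003 210.04766708] [ 0.24128618 -0.69630481  0.21553422]
```

View pics/s2.png

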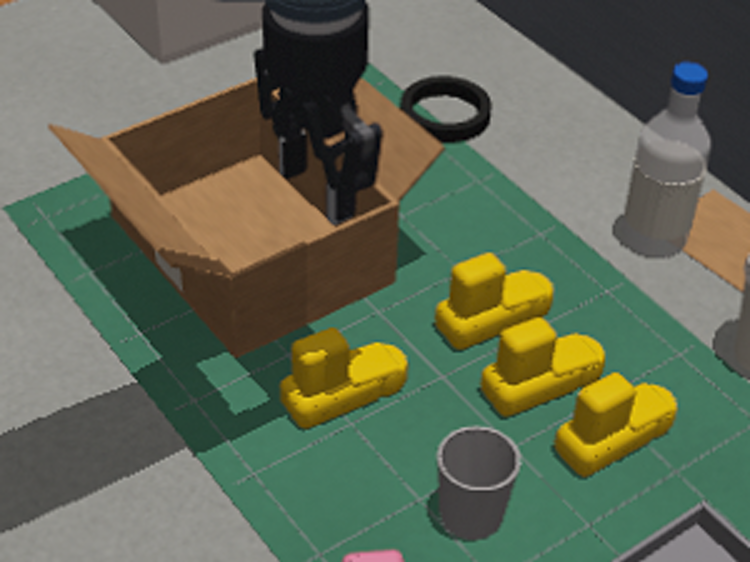

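Both flaps are folded well back, and the near-left last (L4) stands clear beside the gripper. I'll grip it.

>>> play_rows --rows '[[[0,0,-0.063,-15,-29,-40,0.7],[0,0,-0.063,-15,-29,-90,0.7],[0,0,-0.063,-15,-29,-140,0.7],[0,0,-0.063,-15,-29,-165,0.7],[0,0,-0.063,-15,-29,-165,0.7],[0,0,-0.063,-15,-29,-165,0.1],[0,0,-0.063,-15,-29,-165,0.1],[0,0,-0.063,-15,-29,-165,0.1]]]'

```text
clock: 5.12
tool_pos: [449.5, 82.8, 47.0]
ee_rot: [3.141, 0.003, 3.078]
contact_force: [-0.8, 2.2, 5.3]
opening: 0.344
finger_force: 59.1
```

>>> play_rows --rows '[[[0,0,0,0,0,0,0.1],[0,0,0,0,0,20,0.1],[0,0,0,0,0,70,0.1],[0,0,0,0,0,120,0.1],[0,0,0,0,0,120,0.1],[0,0,0,0,0,120,0.1],[0,0,0,0,0,120,0.1]]]'

```text
clock: 6.0
tool_pos: [446.5, 82.6, 163.1]
ee_rot: [3.142, -0.004, 3.078]
contact_force: [-0.4, 0.6, -3.6]
opening: 0.345
finger_force: 59.8
```

>>> play_rows --rows '[[[0,0,0,0,0,0,0.1],[0,0,0,0,0,0,0.1]]]'

```text
clock: 6.25
tool_pos: [447.7, 82.6, 164.5]
ee_rot: [3.142, -0.001, 3.078]
contact_force: [-0.2, 0.6, -4.5]
opening: 0.347
finger_force: 59.8
```

>>> play_rows --rows '[[[0,0,0.065,8,40,12,0.1],[0,0,0.065,14,100,12,0.1],[0,0,0.065,20,160,12,0.1],[0,0,0.065,26,220,12,0.1],[0,0,0.065,31,270,12,0.1],[0,0,0.065,31,280,12,0.1],[0,0,0.065,31,280,-20,0.1],[0,0,0.065,31,280,-60,0.1]]]'

```text
clock: 7.25
tool_pos: [479.9, 362.6, 105.2]
ee_rot: [3.141, 0.002, -3.14]
contact_force: [0.0, -0.1, -4.4]
opening: 0.346
finger_force: 60.9
```

>>> play_rows --rows '[[[0,0,0,0,0,-35,0.1],[0,0,0,0,0,-50,0.1],[0,0,0,0,0,-53,0.1],[0,0,0,0,0,-53,0.1],[0,0,0,0,0,-53,0.52],[0,0,0,0,0,-53,0.52],[0,0,0,0,0,-53,0.52]]]'

```text
clock: 8.12
tool_pos: [480.5, 362.0, 54.2]
ee_rot: [-3.141, 0.003, -3.14]
contact_force: [-0.5, -5.8, 2.4]
opening: 0.519
finger_force: 2.6
```

>>> play_rows --rows '[[[0,0,0,0,0,0,0.46],[0,0,0,0,0,30,0.46],[0,0,0,0,0,90,0.46],[0,0,0,20,-40,130,0.7],[0,0,-0.07,50,-100,130,0.7],[0,0,-0.07,85,-160,130,0.7],[0,0,-0.07,115,-220,130,0.7],[0,0,-0.07,139,-279,130,0.7]]]'

```text
clock: 9.12
tool_pos: [612.8, 97.8, 183.6]
ee_rot: [3.141, 0.003, 3.073]
contact_force: [0.8, -0.4, 0.4]
opening: 0.697
finger_force: 0.0
```

```bash
python3 - <<'E'
from h import *
s=snap("side"); save(s,"pics/s3.png",(180,90,480,315),2.5)
o=env.get_obs();print(o["tool_pos"],o["contact_force"])
E
```

```text
[615.38065845  90.94320299 183.86093189] [ 0.3255356  -5.1423068  -0.35254258]
```

View pics/s3.png

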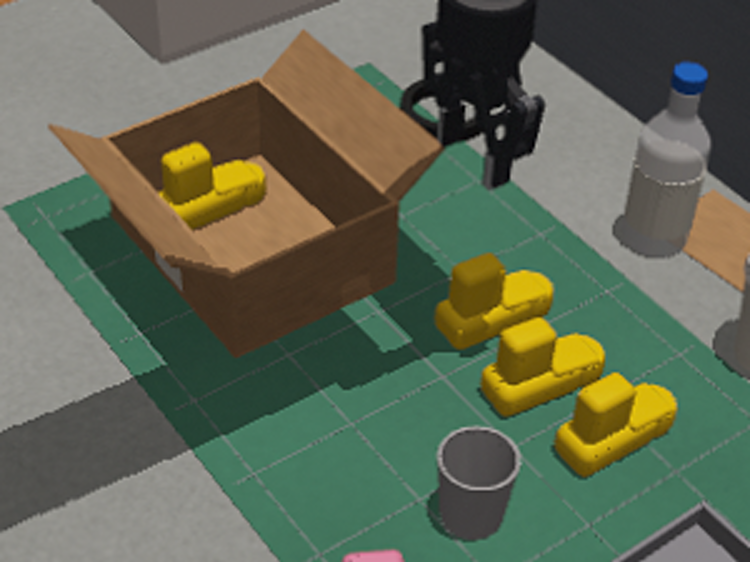

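The first last stands upright in the carton and the other three haven't moved. Next is L1.

>>> play_rows --rows '[[[0,0,0,0,0,-50,0.7],[0,0,0,0,0,-100,0.7],[0,0,0,0,0,-136,0.7],[0,0,0,0,0,-136,0.7],[0,0,0,0,0,-136,0.1],[0,0,0,0,0,-136,0.1],[0,0,0,0,0,-136,0.1],[0,0,0,0,0,-136,0.1]]]'

```text
clock: 10.18
tool_pos: [613.4, 99.5, 49.2]
ee_rot: [3.141, 0.005, 3.073]
contact_force: [-1.2, -0.3, 6.5]
opening: 0.35
finger_force: 58.4
```

>>> play_rows --rows '[[[0,0,0,0,0,20,0.1],[0,0,0,0,0,70,0.1],[0,0,0,0,0,130,0.1],[0,0,0,0,0,130,0.1],[0,0,0,0,0,130,0.1],[0,0,0,0,0,130,0.1],[0,0,0,0,0,130,0.1]]]'

```text
clock: 11.05
tool_pos: [610.4, 99.4, 174.5]
ee_rot: [-3.141, -0.003, 3.073]
contact_force: [-0.2, -0.3, -1.7]
opening: 0.351
finger_force: 58.5
```

>>> play_rows --rows '[[[0,0,0,0,0,0,0.1],[0,0,0,0,0,0,0.1]]]'

```text
clock: 11.3
tool_pos: [611.2, 99.4, 175.9]
ee_rot: [-3.142, -0.001, 3.073]
contact_force: [0.0, 0.2, -1.3]
opening: 0.349
finger_force: 58.5
```

Only about 1.4 N, so L1 is hollow and goes in the tray.

>>> play_rows --rows '[[[0,0,0.04,-104,-451,0,0.1],[0,0,0.04,-104,-451,0,0.1],[0,0,0.04,-104,-451,0,0.1],[0,0,0.04,-104,-451,0,0.1],[0,0,0.04,-104,-451,0,0.1],[0,0,0.04,-104,-451,0,0.1],[0,0,0.04,-104,-451,0,0.1],[0,0,0.04,-104,-451,0,0.1]]]'

```text
clock: 12.3
tool_pos: [506.3, -354.8, 176.5]
ee_rot: [-3.141, 0.0, 3.109]
contact_force: [0.5, 0.8, -0.9]
opening: 0.347
finger_force: 60.3
```

>>> play_rows --rows '[[[0,0,0,0,0,0,0.1]]]'

```text
clock: 12.42
tool_pos: [506.9, -352.9, 176.2]
ee_rot: [3.141, 0.0, 3.11]
contact_force: [0.4, 0.4, -1.8]
opening: 0.345
finger_force: 60.3
```

>>> play_rows --rows '[[[0,0,0,0,0,-50,0.1],[0,0,0,0,0,-100,0.1],[0,0,0,0,0,-118,0.1],[0,0,0,0,0,-124,0.1],[0,0,0,0,0,-124,0.1],[0,0,0,0,0,-124,0.58],[0,0,0,0,0,-124,0.58],[0,0,0,0,0,-124,0.58]]]'

```text
clock: 13.42
tool_pos: [507.6, -351.7, 52.7]
ee_rot: [-3.141, 0.001, 3.113]
contact_force: [0.5, 0.1, -0.6]
opening: 0.579
finger_force: 0.0
```

>>> play_rows --rows '[[[0,0,0,0,0,50,0.58],[0,0,0,0,0,110,0.7],[0,0,-0.01,20,55,126,0.7],[0,0,-0.01,40,115,126,0.7],[0,0,-0.01,60,170,126,0.7],[0,0,-0.01,85,225,126,0.7],[0,0,-0.01,105,263,126,0.7],[0,0,-0.01,105,263,126,0.7]]]'

```text
clock: 14.42
tool_pos: [613.1, -86.0, 178.3]
ee_rot: [3.141, 0.0, 3.107]
contact_force: [-1.1, -0.5, 0.5]
opening: 0.704
finger_force: 0.0
```

```bash
python3 - <<'E'
from h import *
s=snap("side"); save(s,"pics/s4.png",(180,90,540,420),1.8)
s=snap("top")
o=env.get_obs();print(o["tool_pos"],o["contact_force"])
E
```

```text
[612.26861032 -88.57520209 178.21472571] [-0.31561228  0.05872263 -0.33640549]
```

View pics/s4.png

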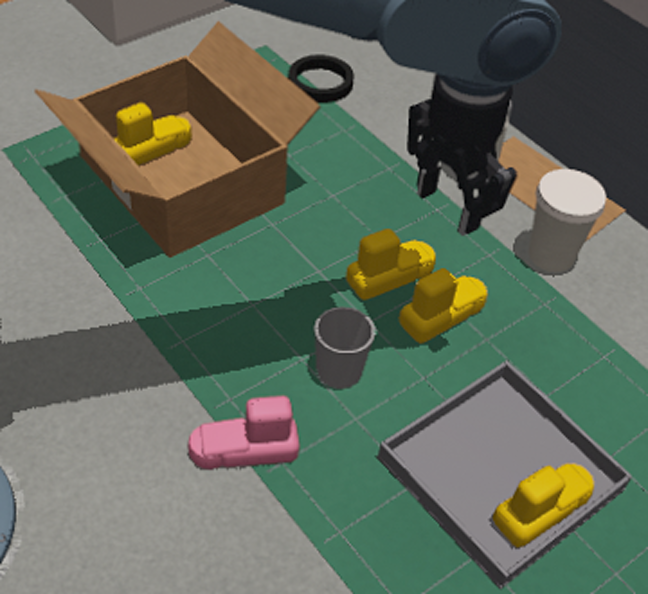

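L1 stands in the tray; L2 and L3 haven't moved. Next is L3.

>>> play_rows --rows '[[[0,0,0,0,0,-50,0.7],[0,0,0,0,0,-100,0.7],[0,0,0,0,0,-131,0.7],[0,0,0,0,0,-131,0.7],[0,0,0,0,0,-131,0.1],[0,0,0,0,0,-131,0.1],[0,0,0,0,0,-131,0.1],[0,0,0,0,0,-131,0.1]]]'

```text
clock: 15.52
tool_pos: [613.9, -89.7, 49.8]
ee_rot: [-3.14, 0.004, 3.103]
contact_force: [-1.4, -3.1, 6.8]
opening: 0.342
finger_force: 60.1
```

>>> play_rows --rows '[[[0,0,0,0,0,20,0.1],[0,0,0,0,0,70,0.1],[0,0,0,0,0,130,0.1],[0,0,0,0,0,130,0.1],[0,0,0,0,0,130,0.1],[0,0,0,0,0,130,0.1],[0,0,0,0,0,130,0.1]]]'

```text
clock: 16.4
tool_pos: [611.2, -88.2, 175.2]
ee_rot: [3.14, -0.004, 3.103]
contact_force: [-0.0, -0.1, -3.5]
opening: 0.338
finger_force: 60.0
```

>>> play_rows --rows '[[[0,0,0,0,0,0,0.1],[0,0,0,0,0,0,0.1]]]'

```text
clock: 16.65
tool_pos: [612.2, -88.5, 176.9]
ee_rot: [3.141, -0.001, 3.103]
contact_force: [0.4, 0.2, -3.5]
opening: 0.341
finger_force: 60.0
```

About 3.5 N, so L3 is solid and goes in the middle of the carton.

>>> play_rows --rows '[[[0,0,0.04,-133,382,3,0.1],[0,0,0.04,-133,382,3,0.1],[0,0,0.04,-133,382,3,0.1],[0,0,0.04,-133,382,3,0.1],[0,0,0.04,-133,382,3,0.1],[0,0,0.04,-133,382,3,0.1],[0,0,0.04,-133,382,3,0.1],[0,0,0.04,-133,382,3,0.1]]]'

```text
clock: 17.65
tool_pos: [478.4, 295.3, 180.4]
ee_rot: [3.141, 0.0, -3.137]
contact_force: [0.2, -0.7, -3.3]
opening: 0.341
finger_force: 61.1
```

>>> play_rows --rows '[[[0,0,0,0,0,-40,0.1],[0,0,0,0,0,-90,0.1],[0,0,0,0,0,-118,0.1],[0,0,0,0,0,-127,0.1],[0,0,0,0,0,-127,0.1],[0,0,0,0,0,-127,0.52],[0,0,0,0,0,-127,0.52],[0,0,0,0,0,-127,0.52]]]'

```text
clock: 18.65
tool_pos: [479.8, 293.4, 53.7]
ee_rot: [3.141, 0.001, -3.141]
contact_force: [0.8, 0.3, 0.6]
opening: 0.52
finger_force: 0.0
```

>>> play_rows --rows '[[[0,0,0,0,0,30,0.52],[0,0,0,0,0,90,0.52],[0,0,-0.06,0,0,130,0.7],[0,0,-0.12,20,-50,130,0.7],[0,0,-0.12,40,-105,130,0.7],[0,0,-0.12,60,-160,130,0.7],[0,0,-0.12,80,-215,130,0.7],[0,0,-0.12,80,-215,130,0.7]]]'

```text
clock: 19.65
tool_pos: [560.6, 75.1, 183.6]
ee_rot: [-3.141, 0.001, 3.017]
contact_force: [0.8, 0.8, -0.8]
opening: 0.699
finger_force: 0.0
```

```bash
python3 - <<'E'
from h import *
s=snap("side"); save(s,"pics/s5.png",(180,90,540,420),1.8)
o=env.get_obs();print(o["tool_pos"],o["contact_force"])
E
```

```text
[559.78838878  76.96695183 183.36307401] [-0.04220611  0.95309729  0.18857884]
```

View pics/s5.png

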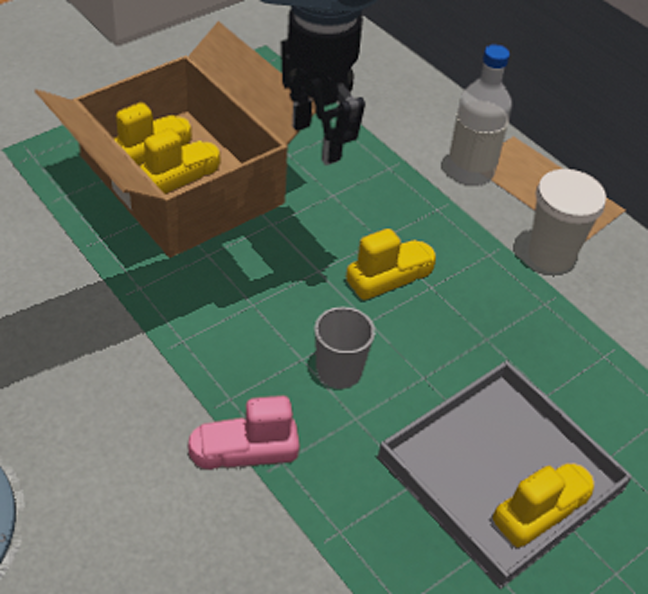

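Two lasts stand in the carton and L2 hasn't moved. I'll grip L2.

>>> play_rows --rows '[[[0,0,0,25,-48,0,0.7],[0,0,0,42,-82,0,0.7],[0,0,0,42,-82,-45,0.7],[0,0,0,42,-82,-95,0.7],[0,0,0,42,-82,-136,0.7],[0,0,0,42,-82,-136,0.7],[0,0,0,42,-82,-136,0.1],[0,0,0,42,-82,-136,0.1]]]'

```text
clock: 20.7
tool_pos: [603.3, -3.5, 50.2]
ee_rot: [-3.141, 0.005, 3.023]
contact_force: [-0.3, 0.6, -0.6]
opening: 0.342
finger_force: 59.1
```

>>> play_rows --rows '[[[0,0,0,0,0,0,0.1],[0,0,0,0,0,20,0.1],[0,0,0,0,0,70,0.1],[0,0,0,0,0,130,0.1],[0,0,0,0,0,130,0.1],[0,0,0,0,0,130,0.1],[0,0,0,0,0,130,0.1],[0,0,0,0,0,130,0.1]]]'

```text
clock: 21.7
tool_pos: [600.4, -3.4, 175.6]
ee_rot: [3.141, -0.003, 3.023]
contact_force: [1.1, -0.6, -0.8]
opening: 0.345
finger_force: 59.5
```

>>> play_rows --rows '[[[0,0,0,0,0,0,0.1],[0,0,0,0,0,0,0.1]]]'

```text
clock: 21.95
tool_pos: [601.2, -3.6, 176.9]
ee_rot: [3.142, -0.001, 3.023]
contact_force: [0.4, -0.6, -2.1]
opening: 0.34
finger_force: 59.5
```

About 1.4 N, so L2 is hollow and goes in the tray; the force while carrying it will confirm.

>>> play_rows --rows '[[[0,0,0.09,-87,-241,0,0.1],[0,0,0.09,-87,-241,0,0.1],[0,0,0.09,-87,-241,0,0.1],[0,0,0.09,-87,-241,0,0.1],[0,0,0.09,-87,-241,0,0.1],[0,0,0.09,-87,-241,0,0.1],[0,0,0.09,-87,-241,0,0.1]]]'

```text
clock: 22.82
tool_pos: [514.8, -243.3, 177.2]
ee_rot: [3.141, -0.0, 3.115]
contact_force: [-0.6, -0.5, -0.6]
opening: 0.342
finger_force: 60.1
```

>>> play_rows --rows '[[[0,0,0,0,0,-50,0.1],[0,0,0,0,0,-100,0.1],[0,0,0,0,0,-118,0.1],[0,0,0,0,0,-125,0.1],[0,0,0,0,0,-125,0.1],[0,0,0,0,0,-125,0.58],[0,0,0,0,0,-125,0.58],[0,0,0,0,0,-125,0.58]]]'

```text
clock: 23.82
tool_pos: [514.7, -244.6, 52.7]
ee_rot: [-3.141, 0.001, 3.113]
contact_force: [0.1, 0.0, -0.4]
opening: 0.576
finger_force: 0.0
```

>>> play_rows --rows '[[[0,0,0,0,0,50,0.58],[0,0,0,0,0,110,0.5],[0,0,0,0,20,160,0],[0,0,0,0,82,160,0],[0,0,0,0,144,160,0],[0,0,0,0,200,160,0],[0,0,0,0,200,160,0]]]'

```text
clock: 24.7
tool_pos: [514.0, -41.5, 212.3]
ee_rot: [3.141, 0.0, 3.118]
contact_force: [0.0, -0.7, -0.4]
opening: -0.001
finger_force: 0.0
```

```bash
python3 - <<'E'
from h import *
s=snap("side"); a=s["img"][90:420,180:540]
t=snap("top"); b=t["img"][110:260,95:525]
o=env.get_obs();print(o["tool_pos"],o["contact_force"])
b=cv2.resize(b,(780,272)); a=cv2.resize(a,(350,320))
c=np.zeros((592,780,3),np.uint8); c[:320,:350]=a; c[320:,:]=b
z=cv2.resize(s["img"][105:255,200:360],(427,320)); c[:320,352:779]=z
cv2.imwrite("pics/m6.png",c[:,:,::-1])
E
```

```text
[514.41841726 -44.43217397 212.37266584] [ 0.36059141 -0.54652377  0.51753966]
```

View pics/m6.png

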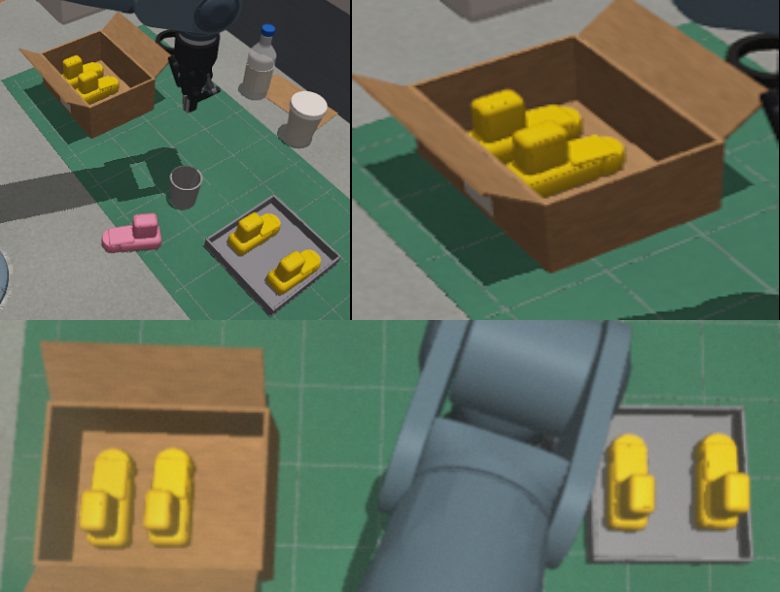

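All four lasts are sorted and upright: two solid in the carton, two hollow in the tray. Both flaps are still open. Next I'll fold the far flap shut from outside.

>>> play_rows --rows '[[[0,0,0.027,171,337,0,0],[0,0,0.027,171,337,0,0],[0,0,0.027,171,337,0,0],[0,0,0.027,171,337,0,0],[0,0,0.027,171,337,0,0],[0,0,0.027,171,337,0,0],[0,0,0.027,171,337,0,0],[0,0,0.027,171,337,0,0]]]'

```text
clock: 25.8
tool_pos: [686.0, 290.9, 211.5]
ee_rot: [-3.141, -0.001, 3.138]
contact_force: [-0.6, -0.7, 0.3]
opening: -0.003
finger_force: 0.0
```

>>> play_rows --rows '[[[0,0,0,0,0,-50,0],[0,0,0,0,0,-94,0],[0,0,0,0,0,-94,0]]]'

```text
clock: 26.18
tool_pos: [682.6, 289.4, 113.6]
ee_rot: [-3.139, -0.009, 3.137]
contact_force: [-0.4, 0.0, 0.4]
opening: -0.001
finger_force: 0.0
```

>>> play_rows --rows '[[[0,0,0,-20,0,0,0],[0,0,0,-38,0,12,0],[0,0,0,-56,0,20,0],[0,0,0,-74,0,22,0],[0,0,0,-92,0,22,0],[0,0,0,-108,0,12,0],[0,0,0,-118,0,-3,0],[0,0,0,-120,0,-12,0]]]'

```text
clock: 27.18
tool_pos: [565.3, 292.0, 106.7]
ee_rot: [3.141, 0.001, 3.139]
contact_force: [-0.9, -0.1, 0.1]
opening: -0.001
finger_force: 0.4
```

>>> play_rows --rows '[[[0,0,0,0,0,-1,0],[0,0,0,0,0,-1,0],[0,0,0,0,0,50,0],[0,0,0,-30,0,105,0],[0,0,0,-90,0,105,0],[0,0,0,-150,0,105,0],[0,0,0,-210,0,105,0],[0,0,0,-230,0,105,0]]]'

```text
clock: 28.18
tool_pos: [333.0, 292.4, 211.3]
ee_rot: [3.141, 0.0, 3.141]
contact_force: [0.5, 0.5, 1.2]
opening: -0.0
finger_force: 0.0
```

>>> play_rows --rows '[[[0,0,0,0,0,0,0],[0,0,0,0,0,-50,0],[0,0,0,0,0,-93,0],[0,0,0,0,0,-93,0]]]'

```text
clock: 28.68
tool_pos: [334.2, 291.2, 115.6]
ee_rot: [-3.138, -0.006, 3.139]
contact_force: [-0.5, 0.5, -0.4]
opening: 0.002
finger_force: 0.0
```

>>> play_rows --rows '[[[0,0,0,15,0,0,0],[0,0,0,33,0,12,0],[0,0,0,51,0,20,0],[0,0,0,69,0,22,0],[0,0,0,87,0,22,0],[0,0,0,103,0,12,0],[0,0,0,113,0,-3,0],[0,0,0,115,0,-12,0]]]'

```text
clock: 29.68
tool_pos: [451.6, 292.2, 105.8]
ee_rot: [-3.141, 0.0, 3.139]
contact_force: [0.6, 0.0, 0.9]
opening: 0.001
finger_force: 0.4
```

>>> play_rows --rows '[[[0,0,0,0,0,-1,0],[0,0,0,0,0,-1,0],[0,0,0,0,0,50,0],[0,0,0,0,-20,110,0],[0,0,0,0,-80,130,0],[0,0,0,0,-140,130,0],[0,0,0,0,-200,130,0],[0,0,0,0,-260,130,0]]]'

```text
clock: 30.68
tool_pos: [450.0, 30.9, 237.1]
ee_rot: [-3.141, 0.002, 3.141]
contact_force: [0.8, 0.9, -0.1]
opening: -0.002
finger_force: 0.0
```

```bash
python3 - <<'E'
from h import *
s=snap("side"); a=s["img"][90:420,180:540]
t=snap("top"); b=t["img"][110:260,95:525]
o=env.get_obs();print(o["tool_pos"],o["contact_force"])
b=cv2.resize(b,(780,272)); a=cv2.resize(a,(350,320))
c=np.zeros((592,780,3),np.uint8); c[:320,:350]=a; c[320:,:]=b
z=cv2.resize(s["img"][105:255,200:360],(427,320)); c[:320,352:779]=z
cv2.imwrite("pics/m7.png",c[:,:,::-1])
E
```

```text
[450.36388207  28.00912339 237.07992375] [1.00398264 0.20208886 1.01857993]
```

View pics/m7.png

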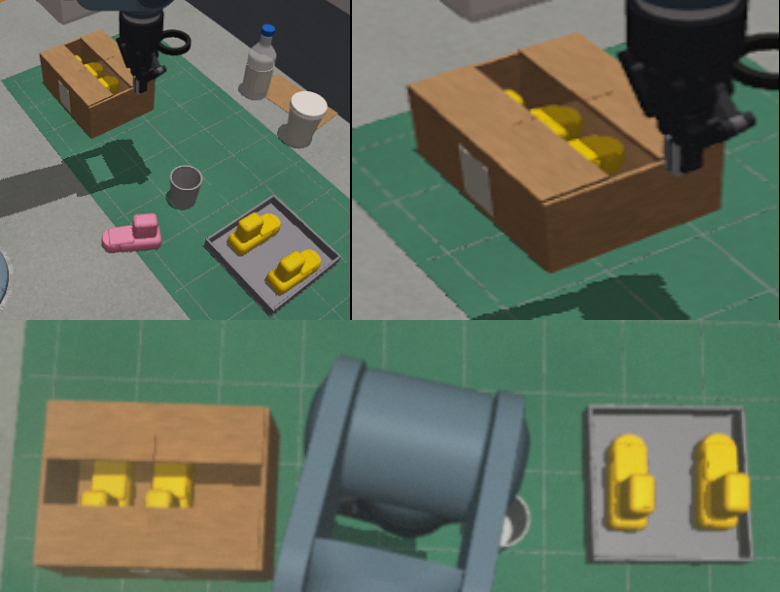

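Both flaps lie flat, the lasts are upright, the tin is standing and the arm is clear, so I'm handing in.

>>> play_rows --rows '[[[0,0,0,0,0,0,0],[0,0,0,0,0,0,0],[0,0,0,0,0,0,0]]]'

```text
clock: 31.15
tool_pos: [450.3, 33.6, 236.3]
ee_rot: [3.141, -0.0, -3.141]
contact_force: [0.6, -0.2, -0.1]
opening: 0.002
finger_force: 0.0
```

```bash
python3 -c "
from h import *
print(env.hand_in())"
```

```text
the job is handed in; nothing more can be done
None
```

I handed the job in at about 31 s; no verdict came back. The two solid lasts are in the carton, the two hollow ones are in the tray, both flaps lie flat and the tin is still standing.

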